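Load a pottery plaque into a treadle clamp

ROBOT

A 6-joint arm with a two-finger parallel gripper is mounted at the origin on the work surface. World frame = base frame: x ahead of the robot, y to its left, z up, the work surface at z = 0. Lengths are in m, angles in rad, forces in N, time in s.
With the tool pointing down it reaches from about 0.425 to 0.95 m from the base axis. Payload 3.5 kg.
Tool frame: the origin (TCP) lies at the very end of the fingers, on their centre line; the grasp point (between the pads) lies 19 mm behind it; z points along the fingers, y is the line along which they close (so a half turn about z gives the same grasp; the last joint's range is limited). The gripper opens to 85 mm and grips with 20 to 120 N. Pads are 22 mm wide; open, the fingers measure 114 mm over their backs; the gripper's body (76 mm by 85 mm) begins 54 mm behind the grasp point. The pads swing forward as they close: fully open they stand 13 mm farther back than shut.
Start: joints at [1.132, 0.286, 1.577, -0, 1.279, -0.15], TCP at [0.192, 0.647, 0.231] pointing down, gripper open.
Joint ranges: [-2.77, 2.77], [-0.9, 2.22], [0.21, 2.48], [-1.53, 4.67], [0.24, 2.81], [-2.84, 2.84]. Speed limits (rad/s): [2.79, 2.79, 3.14, 3.14, 3.14, 3.14].

INTERFACE

Orientations are given as a unit quaternion [w, x, y, z].
In Python, from bench import bot gives the robot as it stands.
- The arm moves only by the tool step_arm, never from a script. Its argument "series" is one flat list of numbers, 7 for each row, row after row: the shift along the tool's x, y, z as a fraction of full scale, then the turn, a rotation vector about the tool's x, y, z as a fraction of full scale, then the opening, from -1 (shut) to 1 (fully open). In form: [x, y, z, ax, ay, az, hand, x, y, z, ax, ay, az, hand, ...]. A call has 1 to 5 rows; each row shifts and turns the commanded pose from where the row before left it, along the tool's axes as they then stand; what a row does not reach is not made up. Full scale, the value 1, is 0.3 m for a shift and 45 degrees for a turn. A row lasts 1/10 s, in which the tool goes at most 50 mm and 8.59 degrees, less where a joint would pass 70% of its speed; a pose out of reach is approached as far as the arm can. A call with a number of a shift or a turn outside -1 to 1 is refused whole. A call with a gripper value outside its range is refused whole. The fingers move at their own pace and stop on an object; the grip force is fixed at half the most. Time passes only in rows, so rows that do not move let the fingers close. It gives the time, the measured TCP pose, the force, the opening and the grip force at its end, in the units of the state.
- bot.read_state(): the state, without advancing time (a new reading comes with each control period).
- bot.camera(name): name is "scene" or "top" or "wrist"; returns a dict with "frame" (480x640x3 uint8, red, green, blue), "fx", "fy", "cx", "cy" (pixels), "k1" (the pictures are not rectified: a ray, as slopes to the right and down, at radius r is drawn at 1 + k1 r^2 times it, then the intrinsics apply), "camera_from_world" (4x4, takes a point from world to camera coordinates). Camera axes: x right, y down, z forward; pixel columns grow to the right and rows downward; lengths in m; the calibration is good to about 2 mm. A picture is of the moment at which its call begins. There is no depth.
- bot.job_done(): hands the job in; it is judged then, once.
The state is a dict: "time": time; "joint_pos": joint angles; "joint_vel": joint speeds; "effort": joint torques, N m; "tcp_pos": TCP position; "ee_rot": TCP orientation; "contact_force": force on the tool from outside, world axes, zero at the start; "ft_torque": the same for the moment, N m; "gripper_width": opening from 0.0 (shut) to 1.0 (fully open); "finger_force": force on a finger pad.
Only numpy, scipy, OpenCV 4.12 (cv2) and the standard library are available. Lean on these libraries where they do the work, as an engineer would, in place of code of your own. Each camera call takes 0.05 s, during which the arm holds its last target. There are 200 camera calls.

TASK

Load the treadle clamp for finishing: press its spring treadle down to its firm stop, feeling for it rather than stamping on it, so that the red-tabbed catch snaps over and holds the jaw open. Then lay the unglazed plaque flat and centred on the cork bed, lengthwise, straight, with one end under the open jaw and up against the end stop, and let go of it. Finally push the red tab sideways, away from the treadle, so that the catch lets go and the jaw shuts on the plaque; leave the other things on the bench where they are.

Things in the scene. Friction and masses are not known exactly. Their poses are not given: they have to be found in the camera images.
- clamp: green base plate of the clamp, fixed, 230 x 260 x 10 mm; origin at the centre of its underside; the plaque goes in along +x. On its left (y 32 to 118 mm) the cork bed (x -100 to 35, top 14 mm above the bench), end stop and jaw; at y = -45 mm the treadle, at y -95 to -125 mm the catch. Grey gear housing at x 50 to 106, y -5 to 31 mm, 76 mm high: the jaw opens by the treadle's angle.
- end_stop (a point): point on the cork bed's surface at the foot and middle of the steel end stop's face that the plaque's end must touch; axes as the clamp's. The stop is 75 mm wide and 20 mm high.
- jaw_pad (a point): middle of the underside of the jaw's black rubber roller, 56 mm long across the bed, 40 mm on the mouth side of the end stop. At rest it is about 6 mm above the bed; with the treadle caught 28 mm or more. The jaw hinges behind the end stop, 50 mm above the bench.
- treadle (a joint): treadle angle: 0 at rest (up), grows as pressed. The catch holds it somewhere between 0.33 and 0.48 rad; the stop is about 0.035 rad further. Both shift with the height of the catch post, which is set differently each time. Takes about 5 N to start, 10 to 15 N near the stop. With the jaw shut on the plaque it reads about 0.09.
- treadle_pad (a point): point to press, on top of the treadle's ribbed black pad, 85 mm from the hinge, about 80 mm above the bench at rest, 42 to 54 mm when caught. The treadle is a dark steel plate 110 x 66 x 8 mm, hinged at its far end (x = 70 mm, 40 mm above the bench, in the clamp's frame), at rest sloping up towards the mouth side at 0.42 rad.
- catch (a joint): angle of the catch: 0 upright (sprung home), grows to 0.65 as its tab is pushed away from the treadle (to the clamp's -y). The treadle's pin pushes it aside on the way down and it snaps back over the pin. About 0.3 rad frees the treadle; 2 to 3 N at the tab are enough.
- catch_tab (a point): middle of the face of the red tab that looks towards the treadle. The tab is 36 mm wide (clamp x), 7 mm thick (clamp y), 42 mm high (from 27 mm below this point to 15 mm above it); this point is 88 to 100 mm above the bench.
- plaque: flat unglazed clay-grey plaque, 130 x 50 x 12 mm, lying on the ware board; origin at the centre of its underside, x along its length. The ends are alike. About 150 g.
- ware_board: plywood ware board fixed to the bench, 190 x 360 x 12 mm, holding the plaque and the bowl; origin at the centre of its underside, long side along y.
- bowl: small unglazed clay-grey bowl, 84 mm wide, 45 mm high, standing on the ware board beside the plaque; origin at the centre of its underside
- vase: small unglazed vase, 80 mm wide, 160 mm high; origin at the centre of its underside
- mug: blue glazed mug, 76 mm wide, 85 mm high; origin at the centre of its underside
- glaze_jar: white jar with a black lid, 64 mm wide, 90 mm high; origin at the centre of its underside
- brush: brush lying on the table; origin on its underside
- rib: wooden-handled spatula lying on the table; origin on its underside
Not all that is in view belongs to the job. Of the things like the plaque, leave any that is blue; of the rest the smaller one is meant.

How it is judged:
By the outcome, as a careful person would: the job done as asked, in the order asked, and still so for the second after the job is handed in, with the robot touching nothing.
It also fails if it takes over 72 s, if anything falls off the work surface, if the arm or the gripper's body presses on something with over 40 N, if the wrist force passes 120 N, or if a joint passes its speed limit or range.

## Working session

There is one attempt and no reset: what is moved stays moved. The work goes in short steps, Python scripts to look and compute and a tool call to move; the robot and the scene stay as the last step left them, time stands still between calls to the robot, and variables do not carry over. Pictures are saved under pics/ and viewed, at most 10 in all, crops included, and the job is handed in when it is done.

Besides the shell and the picture viewer there is one more tool, called as name(argument=value, ...) on one line, values as JSON. step_arm: Moves the arm, as the interface text tells. Shift numbers are shares of 0.3 m and turn numbers shares of 45 degrees, none past 1 either way. Its arguments: {"type":"object","properties":{"series":{"type":"array"}},"required":["series"]}

```bash
mkdir -p pics; cat > h.py <<'E'
import numpy as np, cv2
from scipy.spatial.transform import Rotation as R
from bench import bot
def cal(c): return np.array([[c['fx'],0,c['cx']],[0,c['fy'],c['cy']],[0,0,1.]]),np.array([c['k1'],0,0,0,0.])
def snap(n,f):
    c=bot.camera(n); cv2.imwrite('pics/'+f+'.png',c['frame'][:,:,::-1]); np.save('pics/'+f+'.npy',{k:v for k,v in c.items()},allow_pickle=True); return c
def load(f): return np.load('pics/'+f+'.npy',allow_pickle=True).item()
def ray(c,px):
    K,d=cal(c); p=cv2.undistortPoints(np.array(px,float).reshape(-1,1,2),K,d).reshape(-1,2)
    T=np.array(c['camera_from_world']); Rm=T[:3,:3]; o=-Rm.T@T[:3,3]
    return o,np.c_[p,np.ones(len(p))]@Rm
def onz(c,px,z):
    o,d=ray(c,px); return o+d*((z-o[2])/d[:,2])[:,None]
def tri(cs,pxs):
    A=np.zeros((3,3));b=np.zeros(3)
    L=[]
    for c,p in zip(cs,pxs):
        o,d=ray(c,[p]);d=d[0]/np.linalg.norm(d[0]);P=np.eye(3)-np.outer(d,d);A+=P;b+=P@o;L.append((o,P))
    x=np.linalg.solve(A,b); return x,[np.linalg.norm(P@(x-o)) for o,P in L]
def proj(c,X):
    K,d=cal(c);T=np.array(c['camera_from_world']); return cv2.projectPoints(np.array(X,float).reshape(-1,1,3),cv2.Rodrigues(T[:3,:3])[0],T[:3,3],K,d)[0].reshape(-1,2)
def qr(q): return R.from_quat([q[1],q[2],q[3],q[0]])
E
python3 - <<'E'
from h import *
for n in('scene','top'):
    c=snap(n,n+'0');print(n,c['fx'],c['k1'],np.round(np.linalg.inv(c['camera_from_world']),3).tolist())
s=bot.read_state();print({k:np.round(v,3).tolist() for k,v in s.items()})
E
```

```text
scene 461.76350376091517 0.026272471583273678 [[-0.107, 0.684, -0.721, 1.255], [0.994, 0.06, -0.091, 0.089], [-0.02, -0.727, -0.687, 0.765], [0.0, 0.0, 0.0, 1.0]]
top 476.75011291621155 0.008827945184688563 [[-0.016, -0.984, 0.178, 0.341], [-1.0, 0.014, -0.014, -0.013], [0.011, -0.179, -0.984, 1.267], [0.0, 0.0, 0.0, 1.0]]
{'time': 0.1, 'joint_pos': [1.132, 0.287, 1.578, 0.0, 1.279, -0.15], 'joint_vel': [0.001, -0.001, -0.005, 0.0, 0.0, -0.001], 'effort': [0.0, -40.73, -29.37, -0.0, 0.003, -0.0], 'tcp_pos': [0.192, 0.647, 0.23], 'ee_rot': [-0.0, 0.144, 0.99, -0.001], 'contact_force': [0.606, 0.234, 0.451], 'ft_torque': [0.031, -0.005, -0.007], 'finger_force': 0.0, 'gripper_width': 1.003}
```

View pics/top0.png

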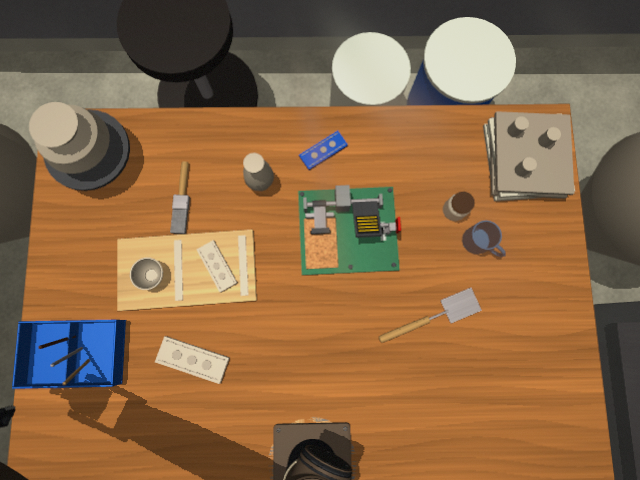

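View pics/scene0.png

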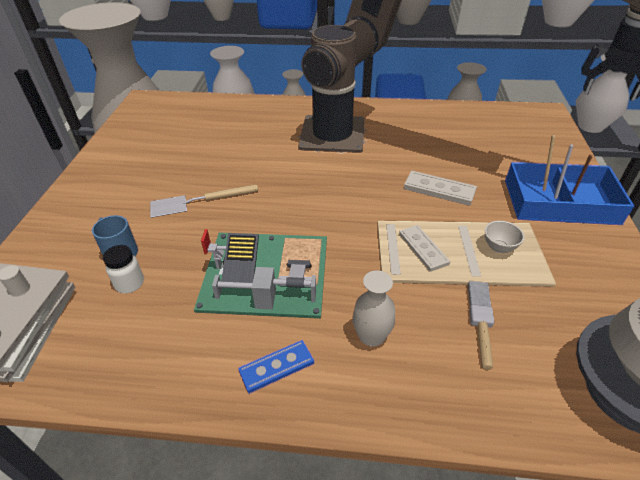

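The top view shows the clamp (corners about (299,191), (394,187), (399,271), (302,275)) with its mouth towards the robot. The small grey plaque is at (216,265) on the board with the bowl at (147,275), and the larger plaque at (192,360) and the blue one at (323,150) are decoys. I'll enlarge both views.

```bash
python3 - <<'E'
from h import *
t=load('top0');s=load('scene0')
P=onz(t,[(299,191),(394,187),(399,271),(302,275)],.01);print(P.round(3).tolist(),P.mean(0))
print('plaque',onz(t,[(216,265)],.024),'bowl',onz(t,[(147,275)],.05))
a=t['frame'][180:300,290:410,::-1];b=s['frame'][225:320,195:330,::-1]
a=cv2.resize(a,(480,480),interpolation=cv2.INTER_CUBIC);b=cv2.resize(b,None,fx=2.3,fy=2.3,interpolation=cv2.INTER_CUBIC)
m=np.zeros((480,800,3),np.uint8);m[:,:480]=a;m[:b.shape[0],485:485+b.shape[1]]=b;cv2.imwrite('pics/m1.png',m)
E
```

```text
[[0.695, 0.027, 0.01], [0.703, -0.233, 0.01], [0.473, -0.236, 0.01], [0.466, 0.021, 0.01]] [ 0.58416423 -0.10535166  0.01      ]
plaque [[0.49411333 0.24488613 0.024     ]] bowl [[0.46803957 0.41377128 0.05      ]]
```

View pics/m1.png

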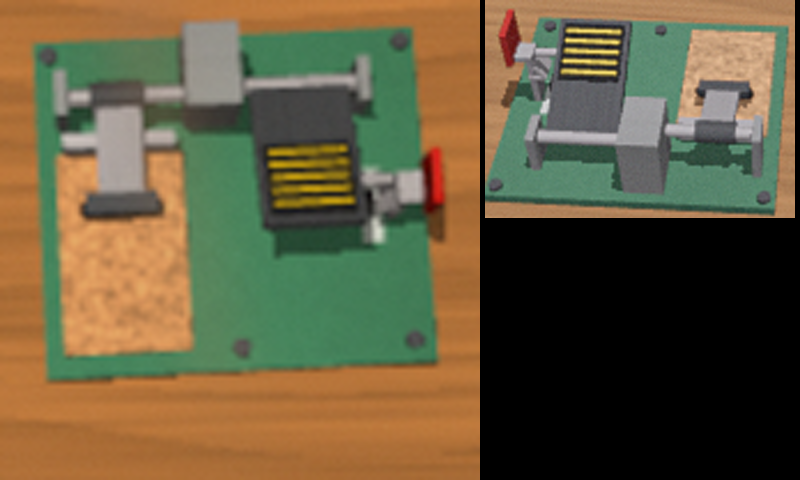

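Both clamp parts are clear: the treadle pad's yellow ribs are at crop (308,175), the red tab at crop (432,180), and the jaw roller at (122,205) over the cork. I'll turn the tool to line up with the clamp, then move above it.

step_arm(series=[0, 0, -0.1, 0, 0, -0.19, -1, 0, 0, -0.1, 0, 0, -0.19, -1, 0, 0, -0.1, 0, 0, -0.02, -1, -0.08, -0.14, 0, 0, 0, 0, -1, -0.08, -0.14, 0, 0, 0, 0, -1])

```text
time: 0.6
tcp_pos: [0.2424, 0.5642, 0.3222]
ee_rot: [0.001, -0.014, 1.0, 0.001]
contact_force: [1.0, -0.1, 0.5]
gripper_width: 0.145
finger_force: 0.0
```

step_arm(series=[-0.08, -0.14, 0, 0, 0, 0, -1, -0.08, -0.14, 0, 0, 0, 0, -1, -0.08, -0.14, 0, 0, 0, 0, -1, -0.08, -0.14, 0, 0, 0, 0, -1, -0.08, -0.14, 0, 0, 0, 0, -1])

```text
time: 1.1
tcp_pos: [0.3679, 0.3555, 0.3209]
ee_rot: [-0.0, -0.013, 1.0, -0.0]
contact_force: [1.2, 0.4, 0.4]
gripper_width: -0.004
finger_force: 0.0
```

step_arm(series=[-0.06, -0.15, 0, 0, 0, 0, -1, -0.06, -0.15, 0, 0, 0, 0, -1, -0.06, -0.15, 0, 0, 0, 0, -1, -0.06, -0.15, 0, 0, 0, 0, -1, -0.06, -0.15, 0, 0, 0, 0, -1])

```text
time: 1.6
tcp_pos: [0.4634, 0.1329, 0.321]
ee_rot: [-0.0, -0.013, 1.0, 0.0]
contact_force: [0.3, 0.4, -0.4]
gripper_width: 0.0
finger_force: 0.0
```

```bash
python3 - <<'E'
from h import *
from scipy.optimize import least_squares
t=load('top0')
px=np.array([(298.5,191),(392.75,186.75),(399.25,270.75),(302.25,275.25)])
L=np.array([(115,130),(115,-130),(-115,-130),(-115,130)])/1000
W=onz(t,px,.01)[:,:2]
f=lambda v:((L@R.from_euler('z',v[2]).as_matrix()[:2,:2].T+v[:2])-W).ravel()
r=least_squares(f,[.58,-.1,0]);print(r.x,(r.fun*1000).round(1))
c=snap('wrist','w1');print(np.round(np.linalg.inv(c['camera_from_world']),3).tolist(),c['fx'])
print('plaque px',proj(c,[[.494,.245,.024],[.58,-.1,.01]]))
s=bot.read_state();print(s['tcp_pos'],s['ee_rot'])
E
```

```text
[ 0.58435298 -0.10449964  0.03261654] [-0.2  1.  -0.3 -1.1  0.5 -1.4  0.   1.5]
[[-0.025, 0.965, 0.261, 0.396], [1.0, 0.024, 0.006, 0.131], [-0.001, 0.261, -0.965, 0.464], [0.0, 0.0, 0.0, 1.0]] 379.6841682846847
plaque px [[410.04159244 223.2487507 ]
 [133.14094663 279.57173016]]
[0.46596341 0.12686018 0.32075367] [ 5.35501386e-04 -9.57340853e-03  9.99949953e-01 -2.85562127e-03]
```

```bash
python3 - <<'E'
from h import *
c=load('w1');a=c['frame'][140:400,10:460,::-1]
cv2.imwrite('pics/w1c.png',cv2.resize(a,None,fx=1.75,fy=1.75,interpolation=cv2.INTER_CUBIC))
E
```

```text
(no output)
```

View pics/w1c.png

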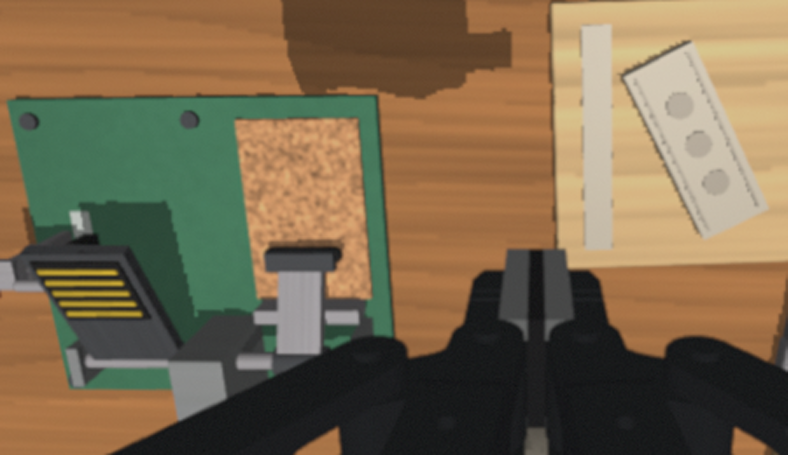

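The wrist crop shows the plaque with top corners at (626,73), (690,42), (767,208), (704,238). The clamp's mouth-side corners are (10,100) and (378,96), and the cork corners are (236,120) and (359,118).

```bash
python3 - <<'E'
from h import *
c=load('w1');t=load('top0')
g=lambda L:np.array(L,float)/1.75+[10,140]
P=onz(c,g([(626,73),(690,42),(767,208),(704,238)]),.024);print(P.round(4).tolist(),P.mean(0),[np.linalg.norm(P[i]-P[i-1]).round(4) for i in range(4)])
d=P[1]+P[0]-P[2]-P[3];print('plaque yaw deg (axis mod 180)',np.degrees(np.arctan2(d[1],d[0])))
print(tri([c,t],[g([(698,143)])[0],(216,265)]))
B=onz(c,g([(10,100),(378,96)]),.01);C=onz(c,g([(236,120),(359,118)]),.014);print(B.round(4),C.round(4))
r=np.array([.58435,-.1045]);Y=R.from_euler('z',.0326).as_matrix()[:2,:2]
print('expected',[(Y@np.array(v)/1000+r).round(4).tolist() for v in[(-115,-130),(-115,130),(-100,32),(-100,118),(-10,-45),(-15,-45)]])
# tab, pad triangulated from top/scene
s=load('scene0')
print('tab',tri([t,s],[(398,225),(205.4,241.5)]))
print('pad',tri([t,s],[(290+309/4,180+175/4),(195+105/2.3,225+52/2.3)]))
E
```

```text
[[0.4461, 0.1917, 0.024], [0.4249, 0.2323, 0.024], [0.5373, 0.2959, 0.024], [0.5606, 0.2538, 0.024]] [0.49224106 0.24341182 0.024     ] [np.float64(0.1303), np.float64(0.0459), np.float64(0.1292), np.float64(0.0481)]
plaque yaw deg (axis mod 180) -151.0053781232886
(array([0.49696036, 0.24934571, 0.00156374]), [np.float64(0.0002102282197205945), np.float64(0.00021022821972057826)])
[[ 0.4761 -0.2356  0.01  ]
 [ 0.4677  0.024   0.01  ]] [[ 0.486  -0.0743  0.014 ]
 [ 0.4826  0.0113  0.014 ]]
expected [[0.4736, -0.2382], [0.4652, 0.0217], [0.4834, -0.0758], [0.4806, 0.0102], [0.5758, -0.1498], [0.5708, -0.15]]
tab (array([ 0.5827417 , -0.22684405,  0.07998522]), [np.float64(0.00030952966077709787), np.float64(0.0003095296607772298)])
pad (array([ 0.58838795, -0.14957606,  0.07402735]), [np.float64(0.0006163906574142808), np.float64(0.0006163906574142199)])
```

step_arm(series=[-0.057, -0.155, 0, 0, 0, 0, -1, -0.057, -0.155, 0, 0, 0, 0, -1, -0.057, -0.155, 0, 0, 0, 0, -1, -0.057, -0.155, 0, 0, 0, 0, -1, -0.057, -0.155, 0, 0, 0, 0, -1])

```text
time: 2.15
tcp_pos: [0.5549, -0.0972, 0.3209]
ee_rot: [-0.0, -0.013, 1.0, 0.0]
contact_force: [1.1, 0.2, -0.4]
gripper_width: -0.003
finger_force: 0.0
```

step_arm(series=[-0.057, -0.155, 0, 0, 0, 0, -1, 0, 0, 0.15, 0, 0, 0, -1, 0, 0, 0.15, 0, 0, 0, -1, 0, 0, 0.15, 0, 0, 0, -1, 0, 0, 0.15, 0, 0, 0, -1])

```text
time: 2.65
tcp_pos: [0.5725, -0.1413, 0.1392]
ee_rot: [-0.0, -0.012, 1.0, 0.0]
contact_force: [0.1, -0.1, 0.1]
gripper_width: -0.001
finger_force: 0.0
```

step_arm(series=[0, 0, 0.07, 0, 0, 0, -1, 0, 0, 0, 0, 0, 0, -1])

```text
time: 2.85
tcp_pos: [0.5696, -0.1399, 0.1149]
ee_rot: [-0.005, -0.013, 1.0, 0.002]
contact_force: [-1.1, 0.5, -0.8]
gripper_width: 0.002
finger_force: 0.0
```

step_arm(series=[-0.02, -0.03, 0.04, 0, 0, 0, -1, 0, 0, 0.03, 0, 0, 0, -1, 0, 0, 0.02, 0, 0, 0, -1, 0, 0, 0.02, 0, 0, 0, -1])

```text
time: 3.25
tcp_pos: [0.5794, -0.1502, 0.0878]
ee_rot: [0.0, -0.013, 1.0, -0.0]
contact_force: [-0.4, 0.1, -0.1]
gripper_width: 0.002
finger_force: 0.0
```

step_arm(series=[0, 0, 0.015, 0, 0, 0, -1, 0, 0, 0.015, 0, 0, 0, -1, 0, 0, 0.015, 0, 0, 0, -1])

```text
time: 3.55
tcp_pos: [0.5798, -0.1506, 0.0748]
ee_rot: [0.001, -0.013, 1.0, -0.0]
contact_force: [-0.7, -0.2, 4.8]
gripper_width: -0.002
finger_force: 2.1
```

step_arm(series=[0, 0, 0.015, 0, 0, 0, -1, 0, 0, 0.015, 0, 0, 0, -1])

```text
time: 3.75
tcp_pos: [0.5795, -0.1507, 0.0657]
ee_rot: [0.0, -0.013, 1.0, -0.0]
contact_force: [-3.1, 0.1, 6.7]
gripper_width: -0.0
finger_force: 3.0
```

step_arm(series=[0, 0, 0.01, 0, 0, 0, -1, 0, 0, 0.01, 0, 0, 0, -1])

```text
time: 3.95
tcp_pos: [0.5791, -0.1508, 0.06]
ee_rot: [-0.0, -0.013, 1.0, -0.0]
contact_force: [-4.2, 1.0, 9.8]
gripper_width: -0.002
finger_force: 4.5
```

step_arm(series=[0, 0, 0.008, 0, 0, 0, -1, 0, 0, 0.008, 0, 0, 0, -1])

```text
time: 4.15
tcp_pos: [0.5788, -0.1508, 0.0555]
ee_rot: [-0.001, -0.013, 1.0, -0.0]
contact_force: [-6.4, 1.1, 12.1]
gripper_width: -0.003
finger_force: 5.6
```

step_arm(series=[0, 0, 0.006, 0, 0, 0, -1, 0, 0, 0.006, 0, 0, 0, -1])

```text
time: 4.35
tcp_pos: [0.5787, -0.1508, 0.0521]
ee_rot: [-0.001, -0.013, 1.0, -0.0]
contact_force: [-6.2, 0.2, 13.3]
gripper_width: 0.001
finger_force: 6.3
```

step_arm(series=[0, 0, 0.005, 0, 0, 0, -1, 0, 0, 0, 0, 0, 0, -1])

```text
time: 4.55
tcp_pos: [0.5786, -0.1508, 0.0505]
ee_rot: [-0.001, -0.013, 1.0, -0.0]
contact_force: [-6.2, -0.0, 10.4]
gripper_width: -0.003
finger_force: 5.0
```

step_arm(series=[0, 0, 0.005, 0, 0, 0, -1, 0, 0, 0, 0, 0, 0, -1])

```text
time: 4.75
tcp_pos: [0.5785, -0.1508, 0.0488]
ee_rot: [-0.001, -0.013, 1.0, -0.0]
contact_force: [-5.5, 0.2, 9.9]
gripper_width: 0.003
finger_force: 4.7
```

The force fell from 13 to 10 N, so the catch seems to have snapped. I'll go on gently to the firm stop.

step_arm(series=[0, 0, 0.004, 0, 0, 0, -1, 0, 0, 0, 0, 0, 0, -1])

```text
time: 4.95
tcp_pos: [0.5784, -0.1508, 0.0474]
ee_rot: [-0.001, -0.013, 1.0, -0.0]
contact_force: [-4.3, -0.6, 9.2]
gripper_width: 0.001
finger_force: 4.5
```

step_arm(series=[0, 0, 0.004, 0, 0, 0, -1, 0, 0, 0, 0, 0, 0, -1])

```text
time: 5.15
tcp_pos: [0.579, -0.1506, 0.0455]
ee_rot: [-0.0, -0.013, 1.0, -0.0]
contact_force: [0.9, -1.1, -0.3]
gripper_width: 0.002
finger_force: 0.0
```

```bash
python3 - <<'E'
from h import *
s=snap('scene','s2');t=snap('top','t2');st=bot.read_state();print(st['tcp_pos'],st['contact_force'])
a=cv2.resize(s['frame'][200:330,180:340,::-1],(480,390),interpolation=cv2.INTER_CUBIC)
b=cv2.resize(t['frame'][180:280,290:410,::-1],None,fx=2.6,fy=2.6,interpolation=cv2.INTER_CUBIC)
m=np.zeros((390,800,3),np.uint8);m[:,:480]=a;m[:260,482:482+b.shape[1]]=b;cv2.imwrite('pics/m2.png',m)
E
```

```text
[ 0.57910056 -0.15053513  0.04492612] [-1.01037151 -0.31443627  3.37110621]
```

View pics/m2.png

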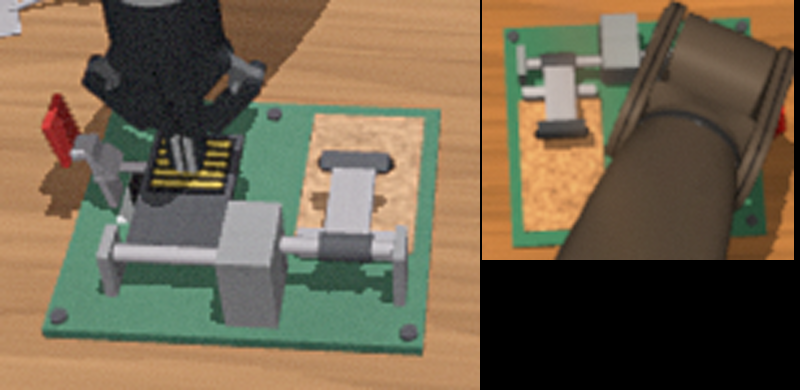

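The tip is still on the pad, the catch is leaning out (pin pushing it aside) and the jaw is open, so it hasn't latched yet. I'll keep pressing.

step_arm(series=[0, 0, 0.004, 0, 0, 0, -1, 0, 0, 0, 0, 0, 0, -1])

```text
time: 5.45
tcp_pos: [0.5791, -0.1505, 0.0445]
ee_rot: [-0.0, -0.013, 1.0, -0.0]
contact_force: [-2.6, -0.8, 6.6]
gripper_width: 0.003
finger_force: 3.1
```

step_arm(series=[0, 0, 0.004, 0, 0, 0, -1, 0, 0, 0, 0, 0, 0, -1])

```text
time: 5.65
tcp_pos: [0.5791, -0.1506, 0.0436]
ee_rot: [-0.001, -0.013, 1.0, -0.0]
contact_force: [-4.1, -0.0, 7.7]
gripper_width: -0.0
finger_force: 3.8
```

step_arm(series=[0, 0, 0.004, 0, 0, 0, -1, 0, 0, 0, 0, 0, 0, -1])

```text
time: 5.85
tcp_pos: [0.5791, -0.1506, 0.0425]
ee_rot: [-0.001, -0.013, 1.0, -0.0]
contact_force: [-4.1, 0.2, 7.9]
gripper_width: -0.002
finger_force: 3.9
```

step_arm(series=[0, 0, 0.005, 0, 0, 0, -1, 0, 0, 0, 0, 0, 0, -1])

```text
time: 6.05
tcp_pos: [0.5791, -0.1506, 0.0416]
ee_rot: [-0.001, -0.013, 1.0, -0.0]
contact_force: [-6.8, 0.8, 13.3]
gripper_width: -0.004
finger_force: 6.5
```

step_arm(series=[0, 0, 0.004, 0, 0, 0, -1, 0, 0, 0, 0, 0, 0, -1])

```text
time: 6.25
tcp_pos: [0.5791, -0.1507, 0.0406]
ee_rot: [-0.001, -0.013, 1.0, -0.0]
contact_force: [-6.9, 1.3, 13.4]
gripper_width: -0.0
finger_force: 6.7
```

step_arm(series=[0, 0, 0.004, 0, 0, 0, -1, 0, 0, 0, 0, 0, 0, -1])

```text
time: 6.45
tcp_pos: [0.5791, -0.1506, 0.0395]
ee_rot: [-0.001, -0.013, 1.0, -0.0]
contact_force: [-6.3, 0.9, 13.4]
gripper_width: -0.0
finger_force: 6.9
```

step_arm(series=[0, 0, 0.004, 0, 0, 0, -1, 0, 0, 0, 0, 0, 0, -1])

```text
time: 6.65
tcp_pos: [0.5791, -0.1506, 0.0388]
ee_rot: [-0.001, -0.013, 1.0, -0.0]
contact_force: [-8.2, 1.4, 15.0]
gripper_width: 0.0
finger_force: 8.0
```

step_arm(series=[0, 0, 0.004, 0, 0, 0, -1, 0, 0, 0, 0, 0, 0, -1])

```text
time: 6.85
tcp_pos: [0.5791, -0.1507, 0.0386]
ee_rot: [-0.001, -0.013, 1.0, 0.0]
contact_force: [-10.6, 2.1, 20.3]
gripper_width: 0.0
finger_force: 10.5
```

step_arm(series=[0, 0, 0.004, 0, 0, 0, -1, 0, 0, 0, 0, 0, 0, -1])

```text
time: 7.05
tcp_pos: [0.5792, -0.1507, 0.0385]
ee_rot: [-0.002, -0.013, 1.0, 0.0]
contact_force: [-12.8, 2.5, 25.4]
gripper_width: 0.003
finger_force: 13.1
```

That's the firm stop: z holds at 38.5 mm while the force climbs to 25 N. I'll back off gently and check the latch.

step_arm(series=[0, 0, -0.01, 0, 0, 0, -1, 0, 0, -0.01, 0, 0, 0, -1, 0, 0, -0.02, 0, 0, 0, -1, 0, 0, -0.03, 0, 0, 0, -1, 0, 0, -0.05, 0, 0, 0, -1])

```text
time: 7.55
tcp_pos: [0.5782, -0.1498, 0.069]
ee_rot: [-0.001, -0.013, 1.0, 0.001]
contact_force: [1.0, -0.4, 0.7]
gripper_width: 0.001
finger_force: 0.0
```

step_arm(series=[0, 0.06, -0.14, 0, 0, 0, -1, 0, 0.06, -0.14, 0, 0, 0, -1, 0, 0.06, -0.14, 0, 0, 0, -1, 0, 0.06, -0.14, 0, 0, 0, -1, 0.05, 0.06, -0.14, 0, 0, 0, 1])

```text
time: 8.05
tcp_pos: [0.5623, -0.06, 0.2825]
ee_rot: [0.001, -0.013, 1.0, -0.0]
contact_force: [0.1, 0.7, -0.4]
gripper_width: 0.158
finger_force: 0.0
```

step_arm(series=[0.06, 0.15, 0, 0, 0, 0, 1, 0.06, 0.15, 0, 0, 0, 0, 1, 0.06, 0.15, 0, 0, 0, 0, 1, 0.06, 0.15, 0, 0, 0, 0, 1, 0, 0, 0, 0, 0, 0, 1])

```text
time: 8.55
tcp_pos: [0.4831, 0.1216, 0.2808]
ee_rot: [0.0, -0.016, 1.0, 0.001]
contact_force: [-0.7, -0.8, 0.1]
gripper_width: 0.995
finger_force: 0.0
```

```bash
python3 - <<'E'
from h import *
s=snap('scene','s3');w=snap('wrist','w3');st=bot.read_state();print(st['tcp_pos'],st['ee_rot'])
a=cv2.resize(s['frame'][200:330,180:340,::-1],(400,325),interpolation=cv2.INTER_CUBIC)
p=proj(w,[[.494,.245,.024],[.58,-.1,.01]]);print(p)
m=np.zeros((360,800,3),np.uint8);m[:325,:400]=a
b=cv2.resize(w['frame'][:,:,::-1],(400,300));m[:300,400:]=b;cv2.imwrite('pics/m3.png',m)
E
```

```text
[0.48502392 0.11821801 0.28065522] [ 7.06275542e-04 -1.40614524e-02  9.99900869e-01 -1.71823969e-04]
[[432.88356558 213.08950642]
 [126.16698721 274.40138312]]
```

View pics/m3.png

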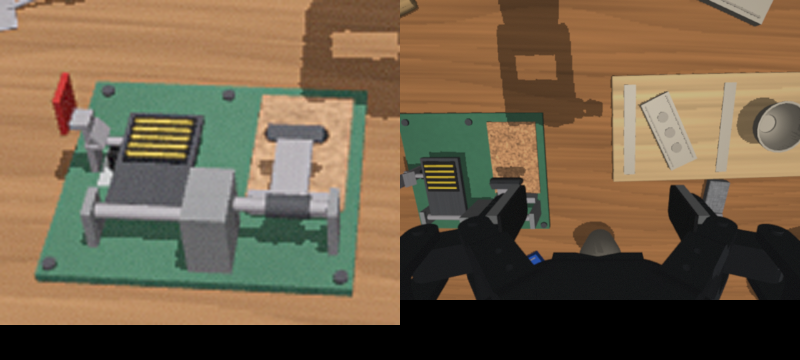

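Latched: the tab is upright again, the treadle is down and the jaw is open (roller shown at (297,133)). The wrist panel shows the plaque at (667,130) between two thin strips. I'll refine the plaque's pose from the two wrist views.

```bash
python3 - <<'E'
from h import *
w1=load('w1');w3=load('w3')
def quad(c,f):
    hsv=cv2.cvtColor(c['frame'],cv2.COLOR_RGB2HSV);p=proj(c,[[.492,.2435,.024]])[0].astype(int)
    print(f,p,hsv[p[1],p[0]])
    m=((hsv[...,1]<70)&(hsv[...,2]>120)).astype(np.uint8)
    n,l,s,ce=cv2.connectedComponentsWithStats(m)
    ds=[(np.hypot(*(ce[i]-p)),i) for i in range(1,n) if s[i,4]>800];i=min(ds)[1]
    r=cv2.minAreaRect(np.argwhere(l==i)[:,::-1].astype(np.float32));print(s[i],r)
    cs=max(cv2.findContours((l==i).astype(np.uint8),0,2)[0],key=cv2.contourArea)
    q=cv2.approxPolyDP(cv2.convexHull(cs),5,True).reshape(-1,2).astype(float);return q
Q={}
for c,f in((w1,'w1'),(w3,'w3')):
    q=quad(c,f);Q[f]=q;P=onz(c,q,.024);print(q.tolist(),P.round(4).tolist(),P.mean(0))
    if len(q)==4:print([round(np.linalg.norm(P[i]-P[i-1]),4) for i in range(4)])
if len(Q['w1'])==len(Q['w3'])==4:
    for a in Q['w1']:
        X=onz(w1,[a],.024);b=min(Q['w3'],key=lambda v:np.linalg.norm(v-proj(w3,X)[0]));print(tri([w1,w3],[a,b]))
print('strip inner edge',onz(w1,[(611/1.75+10,140+100/1.75),(611/1.75+10,140+240/1.75)],.014))
E
```

```text
w1 [408 221] [ 18  38 182]
[ 366  164   83  113 4600] ((408.5000915527344, 220.0), (105.0951919555664, 45.615779876708984), 63.43495178222656)
[[403.0, 164.0], [448.0, 257.0], [413.0, 276.0], [366.0, 186.0]] [[0.4249, 0.2308, 0.024], [0.5349, 0.2953, 0.024], [0.5606, 0.2547, 0.024], [0.4511, 0.19, 0.024]] [0.49290279 0.24268427 0.024     ]
[np.float64(0.0486), np.float64(0.1275), np.float64(0.048), np.float64(0.1272)]
w3 [431 211] [ 18  37 167]
[ 386  146   89  127 5613] ((431.0894775390625, 209.19163513183594), (117.13927459716797, 50.02130889892578), 64.98310089111328)
[[428.0, 146.0], [474.0, 251.0], [435.0, 272.0], [386.0, 171.0]] [[0.4242, 0.2324, 0.024], [0.5351, 0.2954, 0.024], [0.561, 0.2548, 0.024], [0.4509, 0.1911, 0.024]] [0.49280223 0.24343486 0.024     ]
[np.float64(0.0492), np.float64(0.1276), np.float64(0.0481), np.float64(0.1272)]
(array([0.42364478, 0.22599919, 0.04576069]), [np.float64(0.00017389029947623003), np.float64(0.00017389029947616506)])
(array([0.5347251 , 0.29493303, 0.02503686]), [np.float64(0.000102527384720927), np.float64(0.00010252738472101752)])
(array([0.5604855 , 0.25450021, 0.02481661]), [np.float64(0.00017801628290230613), np.float64(0.000178016282902421)])
(array([0.44940835, 0.18802301, 0.03970853]), [np.float64(0.00026912524957163034), np.float64(0.0002691252495715847)])
strip inner edge [[0.46588262 0.18388315 0.014     ]
 [0.56751543 0.18942829 0.014     ]]
```

step_arm(series=[0.01, 0.13, 0, 0, 0, 0, 0.5, 0.01, 0.13, 0, 0, 0, 0, 0.5, 0, 0.125, 0, 0, 0, 0, 0.5, 0, 0, 0, 0, 0, -0.18, 0.5, 0, 0, 0, 0, 0, -0.18, 0.5])

```text
time: 9.15
tcp_pos: [0.4773, 0.2324, 0.2799]
ee_rot: [-0.0, -0.156, 0.988, -0.0]
contact_force: [0.1, 0.2, 0.1]
gripper_width: 0.751
finger_force: 0.0
```

step_arm(series=[0, 0, 0, 0, 0, -0.18, 0.5, 0, 0, 0.15, 0, 0, -0.09, 0.5, 0, 0, 0.15, 0, 0, 0, 0.5, 0, 0, 0.15, 0, 0, 0, 0.5, 0, 0, 0.15, 0, 0, 0, 0.5])

```text
time: 9.65
tcp_pos: [0.4777, 0.2312, 0.0986]
ee_rot: [0.001, -0.256, 0.967, -0.0]
contact_force: [0.8, 0.0, -0.3]
gripper_width: 0.749
finger_force: 0.0
```

step_arm(series=[0, 0, 0, 0, 0, 0, 0.5, 0, 0, 0, 0, 0, 0, 0.5])

```text
time: 9.85
tcp_pos: [0.4771, 0.2316, 0.1001]
ee_rot: [-0.001, -0.256, 0.967, -0.0]
contact_force: [-0.3, 0.4, 0.4]
gripper_width: 0.748
finger_force: 0.0
```

```bash
python3 - <<'E'
from h import *
w=snap('wrist','w4');st=bot.read_state();print(st['tcp_pos'],st['ee_rot'],st['gripper_width'],qr(st['ee_rot']).as_matrix().round(3).tolist())
p=proj(w,[[.4928,.2432,.024]]);print(p)
cv2.imwrite('pics/w4.png',w['frame'][:,:,::-1])
E
```

```text
[0.47850952 0.23227575 0.10209735] [ 1.56748239e-03 -2.56529719e-01  9.66535071e-01 -5.12861848e-05] 0.750145576333694 [[-0.868, -0.496, 0.003], [-0.496, 0.868, 0.001], [-0.003, -0.001, -1.0]]
[[319.41991143 280.84612845]]
```

View pics/w4.png

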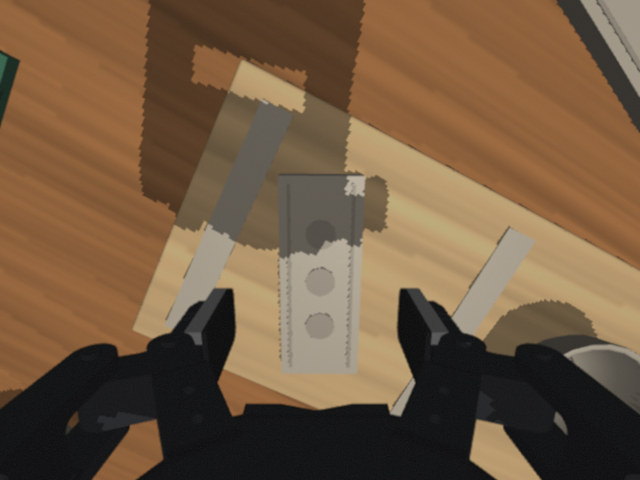

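The plaque's middle disc sits at (320,282) against a predicted (319,281), aligned and centred between the fingers. I'll descend and grip.

step_arm(series=[0, 0, 0.14, 0, 0, 0, 0.5, 0, 0, 0.1, 0, 0, 0, 0.5, 0, 0, 0.03, 0, 0, 0, 0.5, 0, 0, 0.013, 0, 0, 0, 0.5, 0, 0, 0, 0, 0, 0, 0.5])

```text
time: 10.4
tcp_pos: [0.4783, 0.233, 0.0171]
ee_rot: [0.002, -0.257, 0.966, -0.0]
contact_force: [0.2, -0.5, -0.8]
gripper_width: 0.748
finger_force: 0.0
```

step_arm(series=[0, 0, 0, 0, 0, 0, -1, 0, 0, 0, 0, 0, 0, -1, 0, 0, 0, 0, 0, 0, -1, 0, 0, 0, 0, 0, 0, -1, 0, 0, 0, 0, 0, 0, -1])

```text
time: 10.9
tcp_pos: [0.4785, 0.2332, 0.0179]
ee_rot: [0.002, -0.257, 0.966, -0.0]
contact_force: [-1.3, -0.6, 5.8]
gripper_width: 0.556
finger_force: 60.8
```

step_arm(series=[0, 0, -0.05, 0, 0, 0, -1, 0, 0, -0.1, 0, 0, 0, -1, 0, 0, -0.1, 0, 0, 0, -1, 0, 0, -0.1, 0, 0, 0.12, -1, 0, 0, 0, 0, 0, 0.16, -1])

```text
time: 11.4
tcp_pos: [0.4799, 0.2337, 0.1268]
ee_rot: [0.006, -0.147, 0.989, 0.001]
contact_force: [1.0, -0.1, -1.8]
gripper_width: 0.554
finger_force: 62.1
```

step_arm(series=[0, 0, 0, 0, 0, 0.16, -1, 0, 0, 0, 0, 0, 0.12, -1, 0, 0, 0, 0, 0, 0.06, -1, -0.02, -0.08, 0, 0, 0, 0, -1, -0.02, -0.14, 0, 0, 0, 0, -1])

```text
time: 11.9
tcp_pos: [0.4907, 0.168, 0.1215]
ee_rot: [0.001, -0.019, 1.0, 0.0]
contact_force: [2.1, -0.8, -1.6]
gripper_width: 0.552
finger_force: 62.2
```

step_arm(series=[-0.02, -0.15, 0, 0, 0, 0, -1, 0, -0.15, 0, 0, 0, 0, -1, 0, -0.15, 0, 0, 0, 0, -1, 0, -0.14, 0, 0, 0, 0, -1, 0, -0.075, 0, 0, 0, 0, -1])

```text
time: 12.4
tcp_pos: [0.5034, -0.035, 0.1216]
ee_rot: [0.001, -0.015, 1.0, -0.001]
contact_force: [0.7, 1.1, -1.9]
gripper_width: 0.55
finger_force: 62.2
```

step_arm(series=[0, 0, 0, 0, 0, 0, -1, 0, 0, 0, 0, 0, 0, -1, 0, 0, 0, 0, 0, 0, -1])

```text
time: 12.7
tcp_pos: [0.5031, -0.0312, 0.1204]
ee_rot: [0.0, -0.017, 1.0, 0.0]
contact_force: [-0.1, 0.1, -2.6]
gripper_width: 0.553
finger_force: 62.2
```

```bash
python3 - <<'E'
from h import *
w=snap('wrist','w5');st=bot.read_state();print(st['tcp_pos'],st['contact_force'],qr(st['ee_rot']).as_matrix().round(3).tolist())
print(proj(w,[[.5531,-.0295,.014],[.4822,.0107,.014],[.485,-.0752,.014]]))
cv2.imwrite('pics/w5.png',cv2.resize(w['frame'][:,:,::-1],(800,600),interpolation=cv2.INTER_CUBIC))
E
```

```text
[ 0.50302387 -0.03099569  0.12021894] [-0.07054917  0.57504063 -0.92872099] [[-0.999, -0.035, -0.0], [-0.035, 0.999, 0.0], [0.0, 0.0, -1.0]]
[[316.50820691 305.13949545]
 [380.29839314 209.44968568]
 [251.58121663 209.2929922 ]]
```

View pics/w5.png

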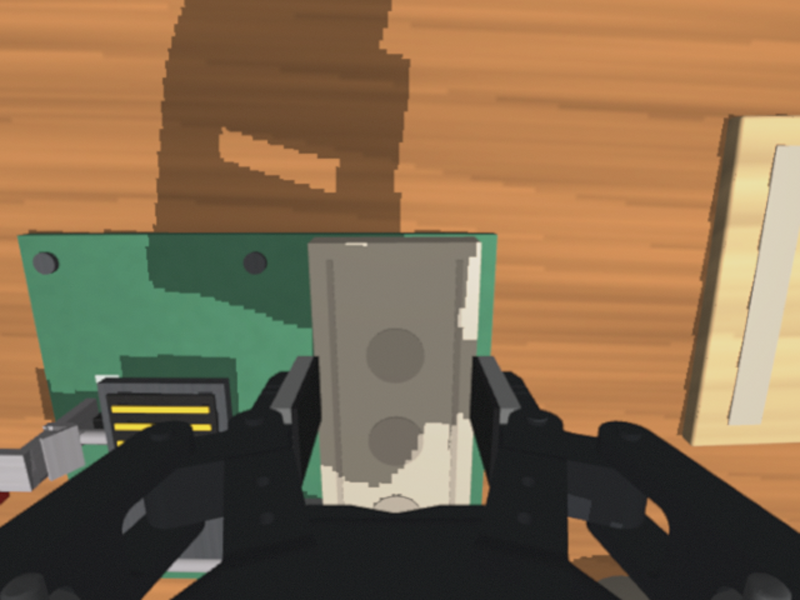

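The plaque is held straight: its mouth end spans (310,243)–(480,243), parallel to the base edge. I'll back out from under the jaw, lower it, then slide in.

step_arm(series=[0.11, 0, 0, 0, 0, 0, -1, 0, 0, 0.1, 0, 0, 0, -1, 0, 0, 0.1, 0, 0, 0, -1, 0, 0, 0.08, 0, 0, 0, -1, 0, 0, 0.035, 0, 0, 0, -1])

```text
time: 13.25
tcp_pos: [0.4683, -0.0316, 0.0233]
ee_rot: [-0.002, -0.018, 1.0, 0.001]
contact_force: [-0.1, -0.6, -1.6]
gripper_width: 0.553
finger_force: 62.2
```

step_arm(series=[0, 0, 0, 0, 0, 0, -1, 0, 0, 0, 0, 0, 0, -1])

```text
time: 13.45
tcp_pos: [0.4711, -0.033, 0.0264]
ee_rot: [0.001, -0.017, 1.0, -0.0]
contact_force: [-0.1, -0.6, -1.1]
gripper_width: 0.553
finger_force: 62.2
```

step_arm(series=[-0.05, 0, 0, 0, 0, 0, -1, -0.05, 0, 0, 0, 0, 0, -1, -0.05, 0, 0, 0, 0, 0, -1, -0.03, 0, 0, 0, 0, 0, -1, 0, 0, 0, 0, 0, 0, -1])

```text
time: 13.95
tcp_pos: [0.5264, -0.0317, 0.0271]
ee_rot: [0.002, -0.017, 1.0, -0.0]
contact_force: [-0.2, -0.7, -1.5]
gripper_width: 0.553
finger_force: 62.3
```

step_arm(series=[-0.015, 0, 0, 0, 0, 0, -1, 0, 0, 0, 0, 0, 0, -1])

```text
time: 14.15
tcp_pos: [0.5288, -0.0313, 0.0257]
ee_rot: [0.0, -0.017, 1.0, -0.0]
contact_force: [0.9, -0.7, -1.2]
gripper_width: 0.554
finger_force: 62.2
```

step_arm(series=[-0.01, 0, 0, 0, 0, 0, -1, 0, 0, 0, 0, 0, 0, -1])

```text
time: 14.35
tcp_pos: [0.5317, -0.0312, 0.0255]
ee_rot: [0.0, -0.017, 1.0, -0.0]
contact_force: [0.1, -0.3, -1.4]
gripper_width: 0.549
finger_force: 62.2
```

step_arm(series=[-0.008, 0, 0.008, 0, 0, 0, -1, 0, 0, 0, 0, 0, 0, -1])

```text
time: 14.55
tcp_pos: [0.534, -0.0311, 0.0228]
ee_rot: [-0.0, -0.017, 1.0, 0.0]
contact_force: [-0.7, -0.7, -1.2]
gripper_width: 0.551
finger_force: 62.2
```

step_arm(series=[-0.006, 0, 0, 0, 0, 0, -1, 0, 0, 0, 0, 0, 0, -1])

```text
time: 14.75
tcp_pos: [0.536, -0.031, 0.0231]
ee_rot: [-0.0, -0.017, 1.0, 0.0]
contact_force: [-0.5, -0.3, -1.6]
gripper_width: 0.553
finger_force: 62.2
```

step_arm(series=[-0.006, 0, 0, 0, 0, 0, -1, 0, 0, 0, 0, 0, 0, -1])

```text
time: 14.95
tcp_pos: [0.5362, -0.0308, 0.0224]
ee_rot: [-0.002, -0.017, 1.0, 0.0]
contact_force: [-3.9, -1.1, -0.4]
gripper_width: 0.556
finger_force: 62.3
```

Contact with the end stop at x = 0.536 (-3.9 N), as predicted. Now I'll lower it onto the bed.

step_arm(series=[0.002, 0, 0.006, 0, 0, 0, -1, 0, 0, 0, 0, 0, 0, -1])

```text
time: 15.15
tcp_pos: [0.5361, -0.0309, 0.0208]
ee_rot: [-0.001, -0.017, 1.0, 0.0]
contact_force: [-5.4, -0.7, -0.1]
gripper_width: 0.553
finger_force: 62.4
```

step_arm(series=[0, 0, 0.005, 0, 0, 0, -1, 0, 0, 0, 0, 0, 0, -1])

```text
time: 15.35
tcp_pos: [0.5362, -0.0308, 0.02]
ee_rot: [-0.001, -0.017, 1.0, 0.0]
contact_force: [-7.2, 0.8, 4.2]
gripper_width: 0.551
finger_force: 62.9
```

step_arm(series=[0, 0, 0.003, 0, 0, 0, -1, 0, 0, 0, 0, 0, 0, -1])

```text
time: 15.55
tcp_pos: [0.5362, -0.0309, 0.0199]
ee_rot: [-0.002, -0.017, 1.0, 0.0]
contact_force: [-8.4, 0.1, 8.9]
gripper_width: 0.55
finger_force: 63.5
```

step_arm(series=[0, 0, 0, 0, 0, 0, 0.45, 0, 0, 0, 0, 0, 0, 0.45, 0, 0, 0, 0, 0, 0, 0.45, 0, 0, 0, 0, 0, 0, 0.45])

```text
time: 15.95
tcp_pos: [0.538, -0.0311, 0.0194]
ee_rot: [0.001, -0.017, 1.0, -0.0]
contact_force: [0.1, -0.6, 0.8]
gripper_width: 0.724
finger_force: 0.0
```

step_arm(series=[0, 0, -0.03, 0, 0, 0, 0.45, 0, 0, -0.05, 0, 0, 0, 0.45, 0.05, 0, -0.12, 0, 0, 0, 0.45, 0.1, 0, -0.12, 0, 0, 0, 0.45, 0.1, 0, -0.12, 0, 0, 0, 0.45])

```text
time: 16.45
tcp_pos: [0.4618, -0.0336, 0.1535]
ee_rot: [0.001, -0.017, 1.0, -0.0]
contact_force: [0.7, 0.4, 0.8]
gripper_width: 0.73
finger_force: 0.0
```

step_arm(series=[0, 0, -0.13, 0, 0, 0, -1, 0, 0, -0.13, 0, 0, 0, -1, 0, 0, -0.13, 0, 0, 0, -1, 0, 0, 0, 0, 0, 0, -1, 0, 0, 0, 0, 0, 0, -1])

```text
time: 16.95
tcp_pos: [0.4627, -0.0336, 0.2703]
ee_rot: [0.002, -0.017, 1.0, -0.001]
contact_force: [-0.2, 0.7, -0.5]
gripper_width: -0.002
finger_force: 0.0
```

```bash
python3 - <<'E'
from h import *
w=snap('wrist','w6');s=snap('scene','s6');st=bot.read_state();print(st['time'],st['tcp_pos'])
C=np.array([.5855,-.1035,0]);Y=R.from_euler('z',.0325)
q=[(-95,50),(-95,100),(35,50),(35,100)]
X=[C+Y.apply([a/1000,b/1000,.026]) for a,b in q];p=proj(w,X);print(p.round(1).tolist())
o=(p.mean(0)-[110,80]).astype(int).clip(0,None);o=[min(o[0],420),min(o[1],320)];print('origin',o)
a=cv2.resize(w['frame'][o[1]:o[1]+160,o[0]:o[0]+220,::-1],None,fx=2.2,fy=2.2,interpolation=cv2.INTER_CUBIC)
b=cv2.resize(s['frame'][200:330,190:340,::-1],None,fx=2.05,fy=2.05,interpolation=cv2.INTER_CUBIC)
m=np.zeros((360,800,3),np.uint8);m[:a.shape[0],:a.shape[1]]=a;m[:b.shape[0],490:490+b.shape[1]]=b;cv2.imwrite('pics/m6.png',m)
E
```

```text
17.05 [ 0.46139864 -0.03326984  0.26703686]
[[294.1, 226.0], [341.8, 226.0], [295.8, 336.8], [339.7, 336.9]]
origin [np.int64(207), np.int64(201)]
```

View pics/m6.png

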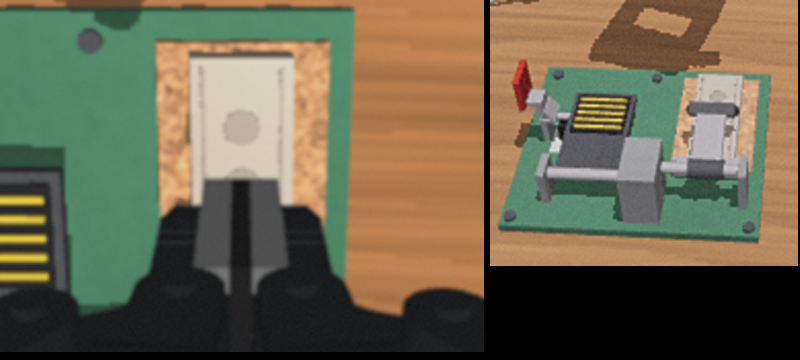

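Plaque is in place: mouth-end edge at crop (190–294, 57), within 1–2 px of the prediction and centred on the cork. The scene shows the jaw still open over it. Now I'll locate the red tab.

```bash
python3 - <<'E'
from h import *
for f in('top0','s6'):
    c=load(f);h=cv2.cvtColor(c['frame'],cv2.COLOR_RGB2HSV)
    m=((h[...,0]<6)|(h[...,0]>174))&(h[...,1]>170)&(h[...,2]>70);x0,x1,y0,y1=(380,420,200,250) if f=='top0' else (185,240,215,270)
    q=np.argwhere(m[y0:y1,x0:x1])[:,::-1]+[x0,y0];hull=cv2.convexHull(q.astype(np.int32)).reshape(-1,2)
    print(f,len(q),q.min(0),q.max(0),q.mean(0),cv2.approxPolyDP(hull,2,True).reshape(-1,2).tolist())
    if f=='top0':
        for r in(q[:,1].min(),q[:,1].max()):
            v=q[q[:,1]==r];print(r,v[:,0].min(),v[:,0].max())
        print(onz(c,[(q[:,0].max(),q[:,1].min()),(q[:,0].max(),q[:,1].max()),(q[:,0].min(),q[:,1].mean()),(q[:,0].max(),q[:,1].mean())],.107).round(4).tolist())
C=np.array([.5855,-.1035,0]);Y=R.from_euler('z',.0325)
c=load('s6')
for h in(.088,.1):
  for y in(-116,-120,-125):
    X=[C+Y.apply([x/1000,y/1000,z]) for x in(-23,13) for z in(h-.027,h+.015)];print(h,y,proj(c,X).round(1).tolist(),proj(load('top0'),X[1::2]).round(1).tolist())
E
```

```text
top0 57 [396 217] [400 232] [398.05263158 224.49122807] [[397, 232], [396, 220], [399, 217], [400, 230]]
217 398 399
232 397 398
[[0.5975, -0.2276, 0.107], [0.5594, -0.2258, 0.107], [0.5785, -0.2167, 0.107], [0.5784, -0.2267, 0.107]]
s6 129 [201 229] [209 253] [205.0620155  240.72868217] [[206, 253], [201, 241], [205, 229], [209, 240]]
0.088 -116 [[212.2, 242.6], [208.8, 228.5], [208.2, 254.5], [204.6, 240.4]] [[397.3, 229.6], [396.2, 215.5]]
0.088 -120 [[210.4, 242.6], [206.9, 228.5], [206.4, 254.4], [202.7, 240.3]] [[398.9, 229.5], [397.8, 215.5]]
0.088 -125 [[208.1, 242.5], [204.6, 228.4], [204.0, 254.4], [200.4, 240.2]] [[400.9, 229.4], [399.8, 215.4]]
0.1 -116 [[211.2, 238.7], [207.8, 224.3], [207.2, 250.6], [203.6, 236.2]] [[398.2, 228.7], [397.0, 214.5]]
0.1 -120 [[209.4, 238.6], [205.9, 224.3], [205.3, 250.5], [201.7, 236.1]] [[399.8, 228.6], [398.6, 214.4]]
0.1 -125 [[207.1, 238.5], [203.6, 224.2], [203.0, 250.4], [199.3, 236.0]] [[401.8, 228.5], [400.6, 214.3]]
```

step_arm(series=[-0.093, -0.136, 0, 0, 0, 0, -1, -0.093, -0.136, 0, 0, 0, 0, -1, -0.093, -0.136, 0, 0, 0, 0, -1, -0.093, -0.136, 0, 0, 0, 0, -1, 0, 0, 0.1, 0, 0, 0, -1])

```text
time: 17.55
tcp_pos: [0.5828, -0.1985, 0.2397]
ee_rot: [0.003, -0.015, 1.0, -0.002]
contact_force: [0.0, -0.4, 0.3]
gripper_width: -0.0
finger_force: 0.0
```

step_arm(series=[0, 0, 0.15, 0, 0, 0, -1, 0, 0, 0.15, 0, 0, 0, -1, 0, 0, 0.08, 0, 0, 0, -1, 0, 0, 0, 0, 0, 0, -1, 0, 0, 0, 0, 0, 0, -1])

```text
time: 18.05
tcp_pos: [0.5785, -0.1926, 0.1228]
ee_rot: [-0.001, -0.017, 1.0, 0.001]
contact_force: [0.7, -0.4, 0.2]
gripper_width: 0.0
finger_force: 0.0
```

step_arm(series=[0, 0, 0.03, 0, 0, 0, -1, 0, 0, 0.03, 0, 0, 0, -1, 0, 0, 0.02, 0, 0, 0, -1, 0, 0, 0, 0, 0, 0, -1])

```text
time: 18.45
tcp_pos: [0.5785, -0.1926, 0.099]
ee_rot: [-0.001, -0.017, 1.0, 0.0]
contact_force: [0.0, 0.5, -0.4]
gripper_width: -0.001
finger_force: 0.0
```

step_arm(series=[0, 0, 0.02, 0, 0, 0, -1, 0, 0, 0.015, 0, 0, 0, -1, 0, 0, 0, 0, 0, 0, -1])

```text
time: 18.75
tcp_pos: [0.5786, -0.1926, 0.0885]
ee_rot: [-0.001, -0.017, 1.0, 0.0]
contact_force: [-0.1, 0.6, -0.2]
gripper_width: -0.005
finger_force: 0.0
```

step_arm(series=[0, -0.02, 0, 0, 0, 0, -1, 0, -0.02, 0, 0, 0, 0, -1, 0, 0, 0, 0, 0, 0, -1])

```text
time: 19.05
tcp_pos: [0.5798, -0.2061, 0.0899]
ee_rot: [0.0, -0.016, 1.0, -0.0]
contact_force: [0.1, 0.5, 0.2]
gripper_width: 0.002
finger_force: 0.0
```

Down at z ≈ 0.089 with no contact, so I'll now push sideways in small steps.

step_arm(series=[0, -0.015, 0, 0, 0, 0, -1, 0, 0, 0, 0, 0, 0, -1])

```text
time: 19.25
tcp_pos: [0.5796, -0.2098, 0.0894]
ee_rot: [-0.0, -0.016, 1.0, 0.0]
contact_force: [0.4, 0.6, -0.1]
gripper_width: 0.001
finger_force: 0.0
```

step_arm(series=[0, -0.015, 0, 0, 0, 0, -1, 0, -0.01, 0, 0, 0, 0, -1])

```text
time: 19.45
tcp_pos: [0.5794, -0.2161, 0.0887]
ee_rot: [-0.001, -0.016, 1.0, 0.001]
contact_force: [-0.2, 3.4, -2.6]
gripper_width: 0.0
finger_force: 1.4
```

step_arm(series=[0, -0.015, 0, 0, 0, 0, -1, 0, -0.01, 0, 0, 0, 0, -1])

```text
time: 19.65
tcp_pos: [0.5804, -0.2254, 0.0898]
ee_rot: [0.0, -0.017, 1.0, -0.001]
contact_force: [-0.2, 0.8, 0.1]
gripper_width: -0.003
finger_force: 0.0
```

step_arm(series=[0, -0.015, 0, 0, 0, 0, -1, 0, -0.01, 0, 0, 0, 0, -1])

```text
time: 19.85
tcp_pos: [0.5806, -0.2326, 0.0898]
ee_rot: [0.0, -0.016, 1.0, -0.0]
contact_force: [0.1, 0.9, -0.7]
gripper_width: 0.002
finger_force: 0.5
```

step_arm(series=[0, -0.01, 0, 0, 0, 0, -1, 0, -0.01, 0, 0, 0, 0, -1, 0, 0, 0, 0, 0, 0, -1])

```text
time: 20.15
tcp_pos: [0.5807, -0.2382, 0.0895]
ee_rot: [0.0, -0.016, 1.0, -0.0]
contact_force: [0.1, 0.3, 0.5]
gripper_width: 0.004
finger_force: 0.5
```

```bash
python3 - <<'E'
from h import *
c=snap('scene','s7');print(bot.read_state()['contact_force'])
o=load('s6')
# change in jaw/plaque region and treadle region vs before push
d=cv2.absdiff(c['frame'],o['frame']).max(2)
for n,(x0,x1,y0,y1) in dict(jaw=(278,305,245,290),treadle=(222,255,245,285),bench=(500,540,330,380)).items():print(n,d[y0:y1,x0:x1].mean())
# roller: darkest row in column 290..300 within jaw area
for k,f in(('before',o),('now',c)):
    g=f['frame'][235:285,287:300].mean((1,2));print(k,235+np.argmin(g),g.min().round(1),g[::3].round(0).tolist())
E
```

```text
[-0.41286586  0.66293436  0.78233775]
jaw 25.17037037037037
treadle 42.62651515151515
bench 8.498
before 284 78.6 [122.0, 177.0, 185.0, 182.0, 177.0, 108.0, 102.0, 159.0, 183.0, 174.0, 169.0, 179.0, 180.0, 178.0, 148.0, 102.0, 90.0]
now 284 86.0 [130.0, 184.0, 192.0, 190.0, 182.0, 191.0, 188.0, 194.0, 106.0, 126.0, 161.0, 181.0, 181.0, 179.0, 131.0, 107.0, 94.0]
```

The jaw roller has dropped from row 252 to row 260, so the catch has let go. I'll withdraw and check.

step_arm(series=[0, 0.03, 0, 0, 0, 0, -1, 0, 0.03, -0.02, 0, 0, 0, -1, 0, 0, -0.08, 0, 0, 0, -1, 0, 0, -0.14, 0, 0, 0, -1, 0, 0, -0.15, 0, 0, 0, -1])

```text
time: 20.7
tcp_pos: [0.579, -0.2187, 0.2059]
ee_rot: [-0.002, -0.017, 1.0, 0.001]
contact_force: [1.0, -0.5, -0.3]
gripper_width: -0.007
finger_force: 0.0
```

step_arm(series=[0.1, 0, -0.1, 0, 0, 0, -1, 0.14, 0, 0, 0, 0, 0, -1, 0.08, 0, 0, 0, 0, 0, -1, 0, 0, 0, 0, 0, 0, -1, 0, 0, 0, 0, 0, 0, -1])

```text
time: 21.2
tcp_pos: [0.484, -0.2228, 0.2366]
ee_rot: [0.0, -0.016, 1.0, -0.0]
contact_force: [0.4, 0.6, -0.5]
gripper_width: 0.002
finger_force: 0.0
```

```bash
python3 - <<'E'
from h import *
s=snap('scene','s8');t=snap('top','t8');st=bot.read_state();print(st['time'],st['tcp_pos'],st['contact_force'])
a=cv2.resize(s['frame'][205:325,190:340,::-1],None,fx=3,fy=3,interpolation=cv2.INTER_CUBIC)
b=cv2.resize(t['frame'][170:290,280:410,::-1],None,fx=2.6,fy=2.6,interpolation=cv2.INTER_CUBIC)
m=np.zeros((360,800,3),np.uint8);m[:,:450]=a;m[:b.shape[0],455:455+b.shape[1]]=b;cv2.imwrite('pics/m8.png',m)
E
```

```text
21.3 [ 0.48467342 -0.22293396  0.23640375] [-0.22447255 -0.56890592  0.27758707]
```

View pics/m8.png

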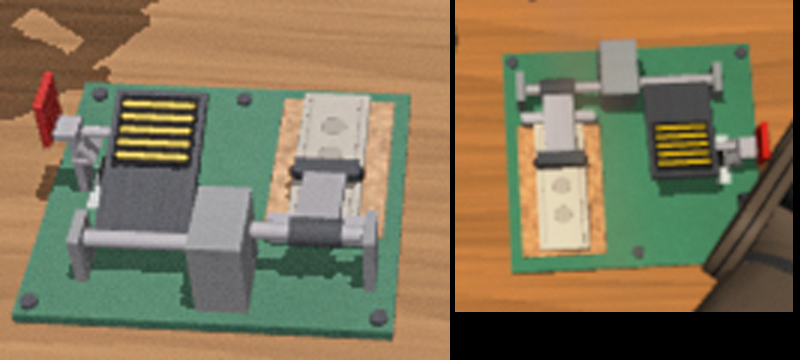

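The roller (scene crop (327,168)) is shut on the plaque, which lies straight and centred on the cork. The treadle is up, the catch is upright and the arm is clear.

```bash
python3 -c "
from bench import bot
print(bot.job_done())"
```

```text
the job is handed in; nothing more can be done
None
```

The job is handed in at about 21 s: the treadle was pressed to its stop and caught, the plaque was laid straight and centred against the end stop, and the catch was released. The last pictures show the jaw shut on the plaque and the arm clear; no verdict came back.

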